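Index the panel jig by one station

TASK

On the plywood jig, turn the round metal plate on by one station (a sixth of a turn), so that its upright wooden post swings round towards the white bottle with the pointed nozzle, and lock it there. To free the plate, pull the sprung black knob up, turn it anticlockwise and let it drop into its upper notch, where it stays when let go; after turning the plate, pull the knob up again, turn it back and let it drop fully home, so that its pin locks the plate. Leave the bottle, the jar and the other things on the table where they stand.

Things in the scene. Friction and masses are not known exactly. Their poses are not given: they have to be found in the camera images.
- jig: Index jig fixed to the table: round plywood base, diameter 190 mm, 12 mm thick, with a tongue under the bracket. Origin on the table under the axis of the round plate, z up. The knob's grey bracket (top at z 52 mm, 50 mm wide along y, 45 to 113 mm from the axis) is on the jig's -x side; bottle and jar stand one on its +y side, one on its -y side.
- plate (a joint): Angle (rad) of the round aluminium plate (diameter 170 mm, top at z 30 mm) about the vertical through the jig's origin, positive anticlockwise from above. 0 at the start, the knob's 8 mm pin in the middle one of three 11 mm index holes; other stations +1.047 and -1.047, stops +-1.11. With the pin up it turns at under 2 N and stays where left. A pin lowered within 3 mm of a hole centres the plate.
- post_grip (a point): Grip point on the axis of the plate's upright round wooden post (diameter 18 mm, from z 42 to 98 mm), at z 74 mm, 58 mm from the plate's axis; at plate angle 0 on the jig's +x side. Its x axis points outward from the plate's axis at every angle. At the plate's centre are a hexagonal plywood panel and a nut, up to z 55 mm.
- knob_grip (a point): Grip point on the knob's vertical axis, moving with it; 70 mm from the plate's axis on the jig's -x side, z 98 mm when home. The knob's upright black bar is 12 mm thick along this point's x axis, 44 mm long along its y axis, 35 mm high: from 23 mm below this point (there a steel disc, diameter 42 mm, begins) to 12 mm above.
- plunger (a joint): How far the knob is pulled up (m). 0: home, pin 8 mm deep in the plate. Spring pulls down: 4 N at 0, 8 N at 0.016; stop at 0.024. Must be above 0.016 to turn between home and upper notch (0.020 to 0.022 is good). Rests at 0.012 in the upper notch (pin 4 mm clear of the plate), at 0.016 on the land between notches, at 0.008 with the pin on the plate beside a hole.
- knob (a joint): Turn of the knob (rad), positive anticlockwise from above. 0: over its home slot (the bar lies along the jig's y axis). 1.31: over its upper notch. Stops at -0.03 and 1.34. Both notches have about 0.1 rad of play; it turns with next to no torque when it is pulled up.
- glue_bottle: White glue bottle with a pointed nozzle, diameter 58 mm, 176 mm high, loose; origin under its centre. The side of the jig on which it stands gives the direction: on the jig's +y side turn the plate to +1.047, on its -y side to -1.047.
- jar: Squat white jar with a flat lid, diameter 93 mm, 112 mm high, loose, on the other side of the jig; origin under its centre.
- cell_a: Loose plywood cell about 70 mm, a bystander to the left.
- cell_b: Loose plywood cell about 70 mm, a bystander behind the jig.
- sander: Loose sanding block 61 x 100 x 31 mm, a bystander to the left.
- cutters: Loose side cutters, 151 mm long, lying behind the jig, a bystander.
There are look-alikes about, which are no part of the job. What is shaped like the jar but purple is not meant.

How it is judged:
By the outcome, as a careful person would: the job done as asked, in the order asked, and still so for the second after the job is handed in, with the robot touching nothing.
It also fails if it takes over 64 s, if anything falls off the work surface, if the arm or the gripper's body presses on something with over 40 N, if the wrist force passes 120 N, or if a joint passes its speed limit or range.

ROBOT

A 6-joint arm with a two-finger parallel gripper is mounted at the origin on a cart in front of the work surface, level with it; the furniture and walls round the work are solid. World frame = base frame: x ahead of the robot, y to its left, z up, the work surface at z = 0. Lengths are in m, angles in rad, forces in N, time in s.
With the tool pointing down it reaches from about 0.35 to 0.85 m from the base axis. Payload 8.1 kg.
Tool frame: the origin (TCP) lies on the centre line of the jaws, within the pads' length; the fingertips stand 17 mm ahead of it and the grasp point (between the pads) lies 2 mm behind it (ctrl.finger_overhang is the distance from the TCP to the fingertips, in m); x points along the fingers, y is the direction in which the jaws open and shut, and the axes are right-handed (so a half turn about x gives the same grasp; the last joint's range is limited). The gripper opens to 93 mm and grips with 3 to 60 N. Pads are 15 mm wide; open, the fingers measure 128 mm over their backs; the gripper's body (75 mm by 188 mm) begins 65 mm behind the grasp point.
Start: joints at [1.057, 0.13, 1.488, -0, 1.523, -0.085], TCP at [0.249, 0.546, 0.236] pointing down, gripper open.
Joint ranges: [-2.96, 2.96], [-0.89, 2.26], [0.02, 2.5], [-1.34, 4.48], [0, 2.73], [-2.66, 2.66]. Speed limits (rad/s): [2.39, 2.39, 2.79, 3.14, 3.14, 3.14].

INTERFACE

Orientations are given as a rotation vector (axis times angle).
In Python, from plant import ctrl gives the robot as it stands.
- The arm moves only by the tool send_rows, never from a script. Its argument "plan" is a list of rows, each a list of 3 entries, a list of its own where there are three numbers: the shift along the world's x, y, z in mm, then the turn, a rotation vector about the world's x, y, z in degrees, then the closure, from -1 (fully open) to 1 (shut). In form: [[[tx, ty, tz], [ax, ay, az], grip], ...]. A call has 1 to 5 rows; each row shifts and turns the commanded pose from where the row before left it; what a row does not reach is not made up. A row lasts 1/8 s, in which the tool goes at most 62.5 mm and 10.7 degrees, less where a joint would pass 70% of its speed; a pose out of reach is approached as far as the arm can. A call with a gripper value outside its range is refused whole. The fingers move at their own pace and stop on an object; "squeeze" is the grip in N (left out, the last holds). Time passes only in rows, so rows that do not move let the fingers close. It gives the time, the measured TCP pose, the force and the opening at its end, in the units of the state.
- ctrl.sense(): the state, without advancing time (a new reading comes with each control period).
- ctrl.capture(name): name is "scene" or "top"; returns a dict with "frame" (480x640x3 uint8, red, green, blue), "range_z" (480x640 float32, m along the optical axis (not along the pixel's ray), 0 where there is no reading), "intrinsics" (3x3 intrinsics, pixels), "R" (3x3) and "t" (3): a world point X has camera coordinates R X + t. Camera axes: x right, y down, z forward; pixel columns grow to the right and rows downward; lengths in m; the calibration is good to about 2 mm. A picture is of the moment at which its call begins.
- ctrl.close_job(): hands the job in, once; it reports no verdict.
The state is a dict: "t": time; "q": joint angles; "joint_vel": joint speeds; "joint_torque": joint torques, N m; "tool_pos": TCP position; "eef_rot": TCP orientation; "wrist_force": force on the tool from outside, world axes, zero at the start; "ft_torque": the same for the moment, N m; "opening": opening from 0.0 (shut) to 1.0 (fully open).
Only numpy, scipy, OpenCV 4.12 (cv2) and the standard library are available. Lean on these libraries where they do the work, as an engineer would, in place of code of your own. Each camera call takes 0.05 s, during which the arm holds its last target.

## Working session

There is one attempt and no reset: what is moved stays moved. The work goes in short steps, Python scripts to look and compute and a tool call to move; the robot and the scene stay as the last step left them, time stands still between calls to the robot, and variables do not carry over. Pictures are saved under pics/ and viewed, and the job is handed in when it is done.

Besides the shell and the picture viewer there is one more tool, called after "Emit:" as name(argument=value, ...) on one line, values as JSON. send_rows: Moves the arm, as the interface text tells. Its arguments: {"type":"object","properties":{"plan":{"type":"array","items":{"type":"array"}},"squeeze":{"type":"number"}},"required":["plan"]}

```bash
ls; mkdir -p pics; python3 - <<'E'
from plant import ctrl
import cv2,numpy as np
s=ctrl.sense();print(s); print(ctrl.finger_overhang)
for n in("scene","top"):
    c=ctrl.capture(n);cv2.imwrite(f"pics/{n}0.png",c["frame"][:,:,::-1]);np.savez(f"{n}0.npz",**c);print(n,c["intrinsics"],c["R"],c["t"])
E
```

```text
pics
{'t': 0.0, 'q': array([ 1.05661262e+00,  1.31142051e-01,  1.48929028e+00, -2.80007518e-06,
        1.52302373e+00, -8.53929208e-02]), 'joint_vel': array([-5.41998847e-04,  8.36613908e-04, -3.49599418e-04,  4.47475637e-04,
       -8.59515884e-04,  6.84861954e-05]), 'joint_torque': array([-1.41280170e-04, -5.59837174e+01, -4.91767609e+01,  7.68450857e-02,
        3.48183629e-02, -1.50522651e-04]), 'tool_pos': array([0.24916648, 0.5452087 , 0.23459282]), 'eef_rot': array([ 0.33492138,  1.54505691, -0.33773702]), 'wrist_force': array([ 0.10801632,  0.43682721, -0.15837318]), 'ft_torque': array([-0.02532258,  0.05519416,  0.04226873]), 'opening': 1.0015706997051872}
0.017
scene [[476.18824545   0.         314.25555203]
 [  0.         476.18824545 238.76418996]
 [  0.           0.           1.        ]] [[ 0.58637735 -0.8098974   0.01509328]
 [-0.54671565 -0.40944143 -0.73038326]
 [ 0.59771532  0.42002847 -0.68287076]] [-0.44375917  0.32547671  1.23499868]
top [[514.01256977   0.         317.45346027]
 [  0.         514.01256977 243.75946992]
 [  0.           0.           1.        ]] [[-0.02743048 -0.999321   -0.02459895]
 [-0.99728214  0.02904129 -0.06771212]
 [ 0.06838053  0.02267472 -0.9974016 ]] [-0.08291929  0.58508941  1.66597551]
```

View pics/scene0.png

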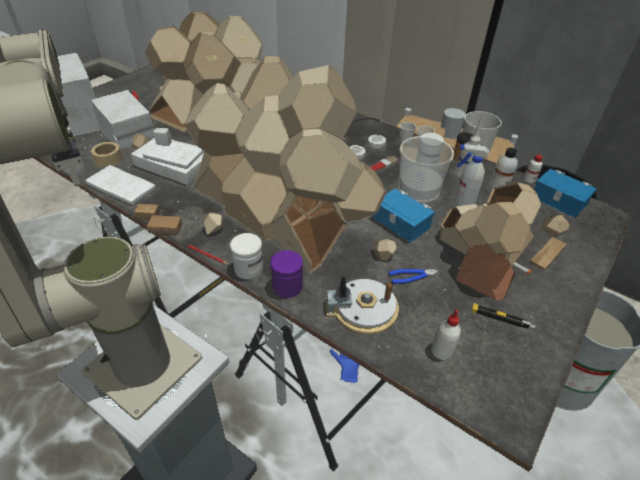

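View pics/top0.png

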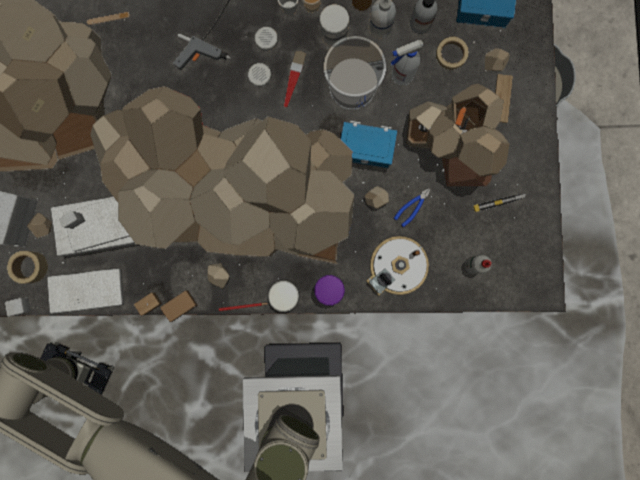

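Scene view: the jig is at about (367,303), its knob at (342,290), its post at (388,292), the glue bottle at (447,337) and the white jar at (247,256); the purple jar is a decoy. Top view: the jig is at (400,265), the knob at (382,275), the post at (415,254) and the bottle at (480,264). I'll measure these next.

```bash
cat > h.py <<'E'
import numpy as np,cv2
def load(n):
    return dict(np.load(n+".npz"))
def cloud(c):
    z=c["range_z"];K=c["intrinsics"];v,u=np.mgrid[:480,:640]
    P=np.stack([(u-K[0,2])/K[0,0]*z,(v-K[1,2])/K[1,1]*z,z],-1)
    W=(P-c["t"])@c["R"]; W[z==0]=np.nan
    return W
def proj(c,X):
    p=c["R"]@np.asarray(X)+c["t"];p=c["intrinsics"]@p;return p[:2]/p[2]
def crop(c,x0,y0,w,h,s,fn):
    im=cv2.resize(c["frame"][y0:y0+h,x0:x0+w],None,fx=s,fy=s,interpolation=cv2.INTER_CUBIC)
    cv2.imwrite(fn,im[:,:,::-1])
E
python3 - <<'E'
from h import *
t=load("top0");s=load("scene0")
crop(t,350,215,150,110,5,"pics/t0c.png");crop(s,310,255,160,115,5,"pics/s0c.png")
W=cloud(t)
for p in [(400,265),(418,275),(395,250),(383,273),(415,254),(480,264),(283,296),(380,240),(440,300)]:
    print(p,W[p[1],p[0]].round(4))
W=cloud(s)
for p in [(367,310),(342,283),(388,285),(453,318),(447,340),(247,240)]: print(p,W[p[1],p[0]].round(4))
E
```

```text
(400, 265) [ 0.5045 -0.3607  0.0594]
(418, 275) [ 0.4713 -0.4221  0.0255]
(395, 250) [ 0.5539 -0.3498  0.0351]
(383, 273) [ 0.4802 -0.301   0.1082]
(415, 254) [ 0.5366 -0.404   0.0929]
(480, 264) [ 0.4991 -0.5927  0.1296]
(283, 296) [0.418  0.009  0.1123]
(380, 240) [ 0.5898 -0.3054  0.0066]
(440, 300) [ 0.3879 -0.4944  0.0017]
(367, 310) [ 0.4774 -0.3847  0.0298]
(342, 283) [ 0.4585 -0.3079  0.109 ]
(388, 285) [ 0.5344 -0.4102  0.1011]
(453, 318) [ 0.4938 -0.6091  0.1506]
(447, 340) [ 0.4715 -0.6166  0.0901]
(247, 240) [0.4253 0.0085 0.1175]
```

View pics/t0c.png

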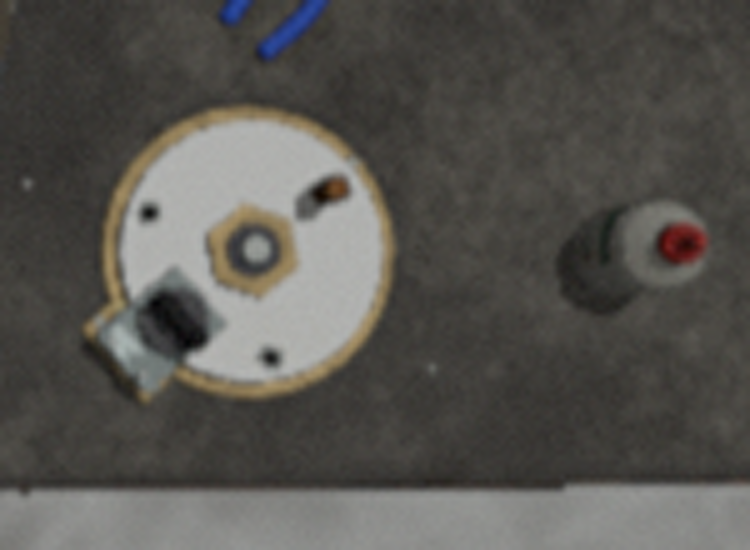

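View pics/s0c.png

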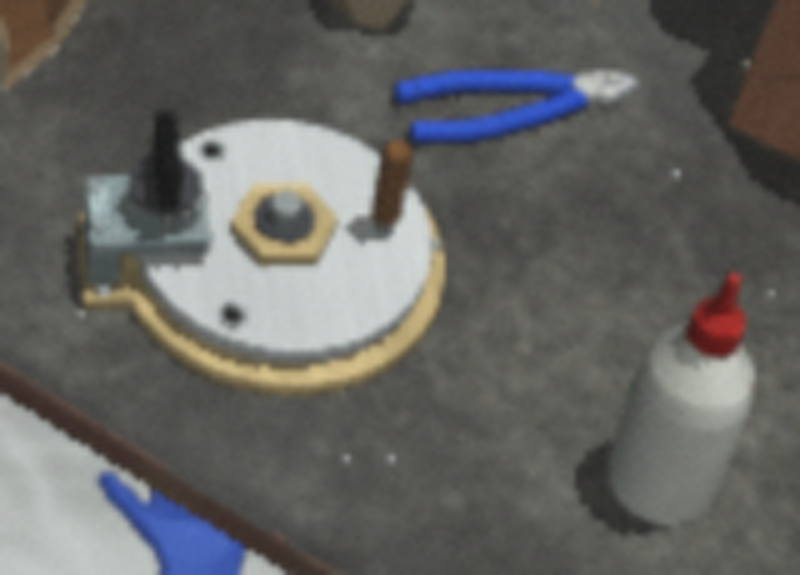

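```bash
cat > fit.py <<'E'
from h import *
from scipy.optimize import least_squares
def fit(t,s,verbose=True):
    obs=[]
    def ext(c,p,r,thr,dark=True):
        g=cv2.cvtColor(c["frame"],cv2.COLOR_RGB2GRAY).astype(float)
        x0,y0=int(round(p[0])),int(round(p[1]));v,u=np.mgrid[y0-r:y0+r+1,x0-r:x0+r+1]
        w=np.clip(thr-g[y0-r:y0+r+1,x0-r:x0+r+1],0,None);return np.array([(u*w).sum()/w.sum(),(v*w).sum()/w.sum()])
    res={}
    res['t']=[ext(t,(379.2,257),3,130),ext(t,(403.6,286),3,130)]
    res['s']=[ext(s,(352,284.6),3,130),ext(s,(356,317.6),3,130)]
    return res
if __name__=="__main__":
    t=load("top0");s=load("scene0")
    r=fit(t,s);print(r)
    def rim(c,box):
        x0,y0,w,h=box
        g=c["frame"][y0:y0+h,x0:x0+w].astype(int)
        W=cloud(c)[y0:y0+h,x0:x0+w]
        hsv=cv2.cvtColor(c["frame"][y0:y0+h,x0:x0+w],cv2.COLOR_RGB2HSV)
        m=((hsv[...,1]<40)&(hsv[...,2]>140)).astype(np.uint8)
        cs,_=cv2.findContours(m,cv2.RETR_EXTERNAL,cv2.CHAIN_APPROX_NONE)
        k=max(cs,key=cv2.contourArea);print(cv2.contourArea(k),cv2.fitEllipse(cv2.convexHull(k)))
        return (cv2.convexHull(k).reshape(-1,2)+[x0,y0])
    K=dict(t=t,s=s)
    pt=lambda x,R,a,z:(x[0]+R*np.cos(x[2]+a),x[1]+R*np.sin(x[2]+a),z)
    D=np.pi/180
    def tops(p): return np.array(p)
    man={'t':{'post':(335,188),'nut':(257,247)},'s':{'post':(398,146),'nut':(287,203)}}
    off={'t':(350,215),'s':(310,255)}
    def f(x,which):
        e=[]
        for k in which:
            c=K[k]
            # which hole is which: sorted
            h=r[k]
            e+=list(proj(c,pt(x,.07,np.pi-60*D,.029))-h[0]) if True else []
            e+=list(proj(c,pt(x,.07,np.pi+60*D,.029))-h[1])
            for nm,z,R in(('post',.098,.058),('nut',.055,0)):
                o=(np.array(man[k][nm])+.5)/5-.5+off[k]
                e+=list((proj(c,pt(x,R,0,z))-o)*.6)
        return np.array(e)
    for w in('t','s','ts'):
        o=least_squares(f,[.5,-.363,-.95],args=(w,));print(w,o.x[:2].round(4),o.x[2]/D,o.fun.round(2))
    x=o.x
    for k in'ts':
        print(k,proj(K[k],(x[0],x[1],.030)))
    rim(t,(350,215,150,110));rim(s,(310,255,160,115))
    # depth clouds
    for k in 'ts':
        W=cloud(K[k]);d=np.hypot(W[...,0]-x[0],W[...,1]-x[1])
        m=(d<.12)&(W[...,2]>.085)
        P=W[m];
        c,sn=np.cos(x[2]),np.sin(x[2])
        L=np.stack([(P[:,0]-x[0])*c+(P[:,1]-x[1])*sn,-(P[:,0]-x[0])*sn+(P[:,1]-x[1])*c,P[:,2]],1)
        for q,mm in(('knob',L[:,0]<0),('post',L[:,0]>0)):
            print(k,q,mm.sum(),L[mm].mean(0).round(4),L[mm].min(0).round(4),L[mm].max(0).round(4))
        W2=W[(W[...,2]>.12)&(W[...,0]<.62)&(W[...,1]<-.1)&(W[...,1]>-.75)]
        print('tall',len(W2));
        m=(W[...,0]<.57)&(W[...,0]>.2)&(W[...,1]<.75)&(W[...,1]>-.75)&(W[...,2]>.12)
        P=W[m]
        for y in np.arange(-.7,.7,.1):
            q=P[(P[:,1]>y)&(P[:,1]<=y+.1)]
            if len(q):print(k,round(y,1),len(q),'x',q[:,0].min().round(3),q[:,0].max().round(3),'z',q[:,2].max().round(3))
E
python3 fit.py
```

```text
{'t': [array([379.35188216, 257.101473  ]), array([403.69639794, 286.09262436])], 's': [array([351.89048991, 284.57060519]), array([355.94777563, 317.48355899])]}
t [ 0.5065 -0.364 ] -51.779973861133044 [-0.04  0.05 -0.04 -0.11  0.24 -0.11 -0.11  0.22]
s [ 0.5063 -0.3641] -52.12811973217257 [ 0.05  0.07  0.02  0.11 -0.05  0.14 -0.07 -0.44]
ts [ 0.5064 -0.3641] -51.96395631634643 [-0.    0.01 -0.09 -0.07  0.27 -0.06 -0.09  0.24 -0.    0.06  0.09  0.1
 -0.06  0.09 -0.07 -0.46]
t [399.78343471 264.61463549]
s [366.0877839 300.1137163]
1864.5 ((50.078224182128906, 49.61030197143555), (51.74584197998047, 52.29876708984375), 139.76495361328125)
1738.0 ((56.60853576660156, 46.7718505859375), (46.13850402832031, 59.6117057800293), 100.67792510986328)
t knob 64 [-0.0703  0.0002  0.106 ] [-0.0768 -0.0216  0.0866] [-0.0592  0.0218  0.1167]
t post 25 [0.0575 0.0011 0.0959] [ 0.0501 -0.0065  0.0881] [0.0651 0.0087 0.1032]
tall 965
t -0.7 67 x 0.484 0.52 z 0.176
t -0.6 34 x 0.49 0.514 z 0.15
t -0.2 160 x 0.399 0.57 z 0.331
t -0.1 457 x 0.433 0.57 z 0.369
t -0.0 23 x 0.382 0.569 z 0.13
t 0.1 219 x 0.549 0.57 z 0.335
t 0.2 21 x 0.558 0.569 z 0.134
t 0.3 1029 x 0.2 0.57 z 0.656
t 0.4 2050 x 0.2 0.301 z 0.654
t 0.5 2989 x 0.2 0.329 z 0.651
t 0.6 182 x 0.273 0.319 z 0.353
s knob 86 [-0.0703 -0.0086  0.1055] [-0.076  -0.0274  0.0881] [-0.0634  0.0175  0.1149]
s post 39 [ 0.0572 -0.0052  0.0954] [ 0.049  -0.0118  0.0854] [0.0662 0.0048 0.1037]
tall 1890
s -0.7 162 x 0.481 0.508 z 0.178
s -0.6 19 x 0.487 0.505 z 0.147
s -0.2 320 x 0.538 0.57 z 0.336
s -0.1 865 x 0.527 0.57 z 0.371
s -0.0 27 x 0.556 0.57 z 0.325
s 0.1 329 x 0.545 0.57 z 0.335
s 0.2 26 x 0.555 0.57 z 0.327
s 0.3 381 x 0.2 0.57 z 0.653
s 0.4 908 x 0.2 0.299 z 0.651
s 0.5 1035 x 0.2 0.324 z 0.649
```

```bash
python3 - <<'E'
from plant import ctrl
from scipy.spatial.transform import Rotation as R
import numpy as np
from h import *
s=ctrl.sense();M=R.from_rotvec(s['eef_rot']).as_matrix();print(M.round(4))
y=M[:,1];print('yaw of tool y',np.degrees(np.arctan2(y[1],y[0])))
for k in('top0','scene0'):
    W=cloud(load(k));m=(W[...,2]>.1)&(W[...,1]>-.35)&(W[...,1]<-.08)&(W[...,0]>.35)&(W[...,0]<.8)
    P=W[m];j=P[:,1].argsort()[:6];print(P[j].round(3)); 
    d=np.hypot(P[:,0]-.463,P[:,1]+.309);P=P[d>.07];d=d[d>.07];
    for z in(.1,.15,.2,.25,.3): 
        q=d[P[:,2]>z];i=q.argmin();print(z,q[i].round(3),P[P[:,2]>z][i].round(3))
E
```

```text
[[-8.000e-04  4.157e-01  9.095e-01]
 [-1.400e-03  9.095e-01 -4.157e-01]
 [-1.000e+00 -1.600e-03 -2.000e-04]]
yaw of tool y 65.43391750616637
[[ 0.452 -0.325  0.108]
 [ 0.449 -0.324  0.11 ]
 [ 0.449 -0.322  0.103]
 [ 0.452 -0.322  0.105]
 [ 0.446 -0.322  0.104]
 [ 0.455 -0.322  0.108]]
0.1 0.132 [ 0.437 -0.179  0.108]
0.15 0.169 [ 0.58  -0.187  0.288]
0.2 0.169 [ 0.58  -0.187  0.288]
0.25 0.169 [ 0.58  -0.187  0.288]
0.3 0.176 [ 0.59  -0.187  0.302]
[[ 0.447 -0.329  0.109]
 [ 0.449 -0.327  0.111]
 [ 0.45  -0.327  0.101]
 [ 0.445 -0.327  0.101]
 [ 0.442 -0.326  0.108]
 [ 0.451 -0.325  0.111]]
0.1 0.129 [ 0.439 -0.182  0.114]
0.15 0.165 [ 0.574 -0.187  0.292]
0.2 0.165 [ 0.574 -0.187  0.292]
0.25 0.165 [ 0.574 -0.187  0.292]
0.3 0.172 [ 0.59  -0.192  0.302]
```

Emit:
send_rows(plan=[[[14, -57, 0], [0, 0, -8], -1], [[14, -57, 0], [0, 0, -8], -1], [[14, -57, 0], [0, 0, -8], -1], [[14, -57, 0], [0, 0, -8], -1], [[14, -57, 0], [0, 0, -8], -1]])

```text
t: 0.72
tool_pos: [0.3193, 0.2589, 0.2352]
eef_rot: [0.879, 1.386, -0.88]
wrist_force: [-0.3, -0.7, 1.4]
opening: 1.003
```

Emit:
send_rows(plan=[[[14, -57, 0], [0, 0, -8], -1], [[14, -57, 0], [0, 0, -8], -1], [[14, -57, 0], [0, 0, -8], -1], [[14, -57, 0], [0, 0, -8], -1], [[14, -57, 0], [0, 0, -8], -1]])

```text
t: 1.35
tool_pos: [0.3894, -0.0262, 0.2356]
eef_rot: [1.398, 1.075, -1.397]
wrist_force: [2.2, 1.3, 0.7]
opening: 1.0
```

Emit:
send_rows(plan=[[[15, -57, 0], [0, 0, -7.5], -1], [[15, -57, 0], [0, 0, -7.5], -1], [[15, -57, 0], [0, 0, -7.5], -1], [[15, -57, 0], [0, 0, -7.5], -1], [[14, -55, 0], [0, 0, -7.5], -1]])

```text
t: 1.98
tool_pos: [0.4634, -0.3093, 0.2351]
eef_rot: [1.843, 0.629, -1.843]
wrist_force: [0.5, 0.3, 0.9]
opening: 1.0
```

```bash
cat >> h.py <<'E'
from scipy.spatial.transform import Rotation as Rr
C=np.array([.5064,-.3641]);YAW=np.radians(-52)
def st(ctrl):
    s=ctrl.sense();M=Rr.from_rotvec(s['eef_rot']).as_matrix();y=M[:,1]
    print('t',round(s['t'],2),'p',(s['tool_pos']*1000).round(1),'yaw',np.degrees(np.arctan2(y[1],y[0])).round(2),'down',M[:,0].round(4),'F',s['wrist_force'].round(1),'T',s['ft_torque'].round(2),'open mm',round(s['opening']*93,1),'q',s['q'].round(2))
    return s
def local(P):
    d=P[...,:2]-C;c,n=np.cos(YAW),np.sin(YAW)
    return np.stack([d[...,0]*c+d[...,1]*n,-d[...,0]*n+d[...,1]*c,P[...,2]],-1)
E
python3 - <<'E'
from plant import ctrl
from h import *
st(ctrl)
E
```

```text
t 1.98 p [ 463.4 -309.3  235.1] yaw -52.34 down [-4.e-04  5.e-04 -1.e+00] F [0.5 0.3 0.9] T [-0.05  0.19 -0.02] open mm 93.0 q [-0.68  0.02  1.61  0.    1.52  0.23]
```

Emit:
send_rows(plan=[[[0, 0, -45], [0, 0, 0], -1], [[0, 0, -45], [0, 0, 0], -1], [[0, 0, -30], [0, 0, 0], -1], [[0, 0, -17], [0, 0, 0], -1], [[0, 0, 0], [0, 0, 0], -1]])

```text
t: 2.6
tool_pos: [0.4627, -0.3067, 0.0975]
eef_rot: [1.839, 0.635, -1.842]
wrist_force: [-0.7, -0.2, -0.1]
opening: 1.002
```

```bash
python3 - <<'E'
from plant import ctrl
from h import *
st(ctrl)
for n in("scene","top"):
    c=ctrl.capture(n);np.savez(f"{n}1.npz",**c)
    if n=="scene":crop(c,280,200,190,140,4,"pics/s1c.png")
    else:crop(c,330,215,150,110,5,"pics/t1c.png")
E
```

```text
t 2.6 p [ 462.7 -306.7   97.5] yaw -52.07 down [-0.0019  0.0016 -1.    ] F [-0.7 -0.2 -0.1] T [-0.13  0.15 -0.04] open mm 93.1 q [-0.68  0.12  1.76  0.    1.27  0.23]
```

View pics/s1c.png

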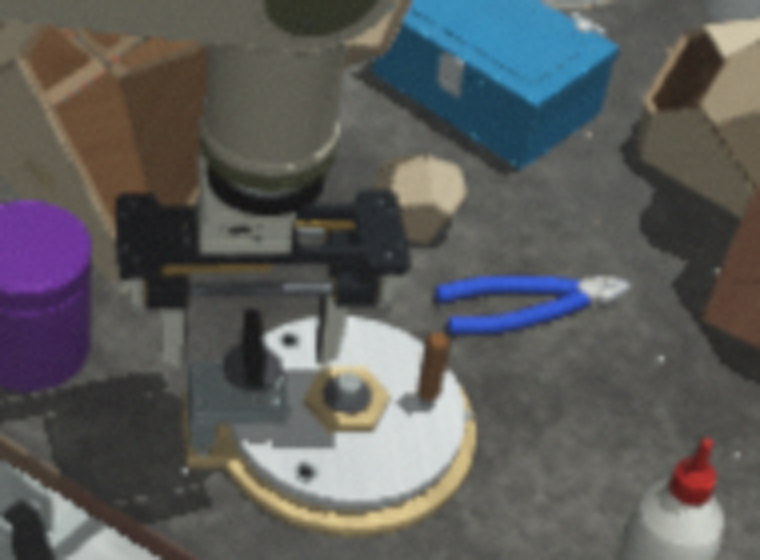

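The gripper straddles the knob bar: the bar is at about (253,345) in the crop, with the fingers either side at (175,340) and (325,330). The bystanders are clear.

Emit:
send_rows(plan=[[[0, 0, 0], [0, 0, 0], -1]])

```text
t: 2.82
tool_pos: [0.4645, -0.308, 0.1005]
eef_rot: [1.841, 0.63, -1.837]
wrist_force: [0.3, 1.0, -0.4]
opening: 1.002
```

```bash
python3 - <<'E'
from plant import ctrl
from h import *
s=st(ctrl)
c,n=np.cos(YAW),np.sin(YAW)
print(local(s['tool_pos'])*1000)
E
```

```text
t 2.83 p [ 464.5 -308.   100.5] yaw -52.06 down [ 0.0023 -0.0018 -1.    ] F [ 0.3  1.  -0.4] T [-0.05  0.14  0.03] open mm 93.2 q [-0.68  0.12  1.75  0.    1.27  0.23]
[-69.98997257   1.46432601 100.48844653]
```

Emit:
send_rows(plan=[[[0, 0, 0], [0, 0, 0], 1], [[0, 0, 0], [0, 0, 0], 1], [[0, 0, 0], [0, 0, 0], 1], [[0, 0, 0], [0, 0, 0], 1], [[0, 0, 0], [0, 0, 0], 1]], squeeze=40)

```text
t: 3.45
tool_pos: [0.4634, -0.3073, 0.0986]
eef_rot: [1.84, 0.632, -1.84]
wrist_force: [0.2, 0.4, -0.1]
opening: 0.513
```

```bash
python3 - <<'E'
from plant import ctrl
from h import *
s=st(ctrl)
print(local(s['tool_pos'])*1000)
E
```

```text
t 3.45 p [ 463.4 -307.3   98.6] yaw -52.07 down [-1.e-04  1.e-04 -1.e+00] F [ 0.2  0.4 -0.1] T [-0.07  0.18  0.01] open mm 47.7 q [-0.68  0.12  1.76  0.    1.26  0.23]
[-71.24133164   1.1030069   98.57361915]
```

Emit:
send_rows(plan=[[[0, 0, 0], [0, 0, 0], 1], [[0, 0, 0], [0, 0, 0], 1], [[0, 0, 0], [0, 0, 0], 1], [[0, 0, 0], [0, 0, 0], 1], [[0, 0, 0], [0, 0, 0], 1]])

```text
t: 4.08
tool_pos: [0.4638, -0.3078, 0.0987]
eef_rot: [1.84, 0.631, -1.839]
wrist_force: [4.0, -3.0, -3.2]
opening: 0.127
```

```bash
python3 - <<'E'
from plant import ctrl
from h import *
s=st(ctrl)
print(local(s['tool_pos'])*1000)
E
```

```text
t 4.08 p [ 463.8 -307.8   98.7] yaw -52.07 down [ 9.e-04 -1.e-03 -1.e+00] F [ 4.  -3.  -3.2] T [-0.85 -0.55 -0.03] open mm 11.8 q [-0.68  0.12  1.76 -0.    1.26  0.23]
[-70.56505053   1.11144172  98.6986519 ]
```

Emit:
send_rows(plan=[[[0, 0, 7], [0, 0, 0], 1], [[0, 0, 7], [0, 0, 0], 1], [[0, 0, 7], [0, 0, 0], 1], [[0, 0, 0], [0, 0, 0], 1]])

```text
t: 4.58
tool_pos: [0.4637, -0.3078, 0.1194]
eef_rot: [1.84, 0.631, -1.839]
wrist_force: [6.0, -6.8, -10.1]
opening: 0.127
```

```bash
python3 - <<'E'
from plant import ctrl
from h import *
s=st(ctrl)
print(local(s['tool_pos'])*1000)
E
```

```text
t 4.58 p [ 463.7 -307.8  119.4] yaw -52.08 down [ 7.e-04 -9.e-04 -1.e+00] F [  6.   -6.8 -10.1] T [-1.22 -0.99  0.05] open mm 11.8 q [-0.68  0.1   1.74 -0.    1.3   0.23]
[-70.68733087   1.03194837 119.3720521 ]
```

Emit:
send_rows(plan=[[[0.3, -0.4, 0], [0, 0, 9], 1], [[0, 0, 0], [0, 0, 9], 1], [[0, 0, 0], [0, 0, 9], 1]])

```text
t: 4.95
tool_pos: [0.4631, -0.3073, 0.1182]
eef_rot: [1.52, 0.974, -1.521]
wrist_force: [2.9, -2.7, -9.6]
opening: 0.124
```

```bash
python3 - <<'E'
from plant import ctrl
from h import *
s=st(ctrl)
print(local(s['tool_pos'])*1000)
E
```

```text
t 4.95 p [ 463.1 -307.3  118.2] yaw -24.78 down [-0.0014  0.001  -1.    ] F [ 2.9 -2.7 -9.6] T [-0.72 -0.42  0.  ] open mm 11.6 q [-0.68  0.1   1.74 -0.    1.3  -0.25]
[-71.37081392   0.84782768 118.22127022]
```

Turning smoothly. I'll continue to 75° in total.

Emit:
send_rows(plan=[[[0, 0, 0], [0, 0, 9.6], 1], [[0, 0, 0], [0, 0, 9.6], 1], [[0, 0, 0], [0, 0, 9.6], 1], [[0, 0, 0], [0, 0, 9.6], 1], [[0, 0, 0], [0, 0, 9.6], 1]])

```text
t: 5.58
tool_pos: [0.4616, -0.3073, 0.1175]
eef_rot: [0.905, 1.379, -0.907]
wrist_force: [-3.7, -4.3, -9.2]
opening: 0.123
```

```bash
python3 - <<'E'
from plant import ctrl
from h import *
s=st(ctrl)
print(local(s['tool_pos'])*1000)
E
```

```text
t 5.58 p [ 461.6 -307.3  117.5] yaw 23.23 down [-0.0048  0.0016 -1.    ] F [-3.7 -4.3 -9.2] T [-1.18  0.64 -0.01] open mm 11.4 q [-0.68  0.1   1.74 -0.    1.3  -1.08]
[-72.35672675  -0.34208319 117.49200708]
```

Emit:
send_rows(plan=[[[0, 0, -4], [0, 0, 0], 1], [[0, 0, -4], [0, 0, 0], 1], [[0, 0, 0], [0, 0, 0], 1]])

```text
t: 5.95
tool_pos: [0.4617, -0.3074, 0.1103]
eef_rot: [0.91, 1.377, -0.912]
wrist_force: [-6.2, -3.4, -3.8]
opening: 0.125
```

```bash
python3 - <<'E'
from plant import ctrl
from h import *
s=st(ctrl)
print(local(s['tool_pos'])*1000)
E
```

```text
t 5.95 p [ 461.7 -307.4  110.3] yaw 22.88 down [-0.0045  0.0014 -1.    ] F [-6.2 -3.4 -3.8] T [-0.7   1.26 -0.04] open mm 11.6 q [-0.68  0.11  1.75 -0.    1.29 -1.08]
[-72.21689642  -0.30713184 110.30162872]
```

Emit:
send_rows(plan=[[[0, 0, 0], [0, 0, 0], -1], [[0, 0, 0], [0, 0, 0], -1], [[0, 0, 0], [0, 0, 0], -1], [[0, 0, 0], [0, 0, 0], -1], [[0, 0, 0], [0, 0, 0], -1]])

```text
t: 6.58
tool_pos: [0.4639, -0.3077, 0.1117]
eef_rot: [0.909, 1.372, -0.909]
wrist_force: [1.0, 0.4, -0.0]
opening: 0.614
```

```bash
python3 - <<'E'
from plant import ctrl
from h import *
s=st(ctrl)
print(local(s['tool_pos'])*1000)
c=ctrl.capture("scene");np.savez("scene2.npz",**c)
crop(c,280,200,190,140,4,"pics/s2c.png")
E
```

```text
t 6.58 p [ 463.9 -307.7  111.7] yaw 22.94 down [ 2.e-04 -1.e-04 -1.e+00] F [ 1.   0.4 -0. ] T [-0.06  0.02  0.  ] open mm 57.1 q [-0.68  0.11  1.74  0.    1.29 -1.08]
[-70.63394567   1.22242981 111.74748658]
```

View pics/s2c.png

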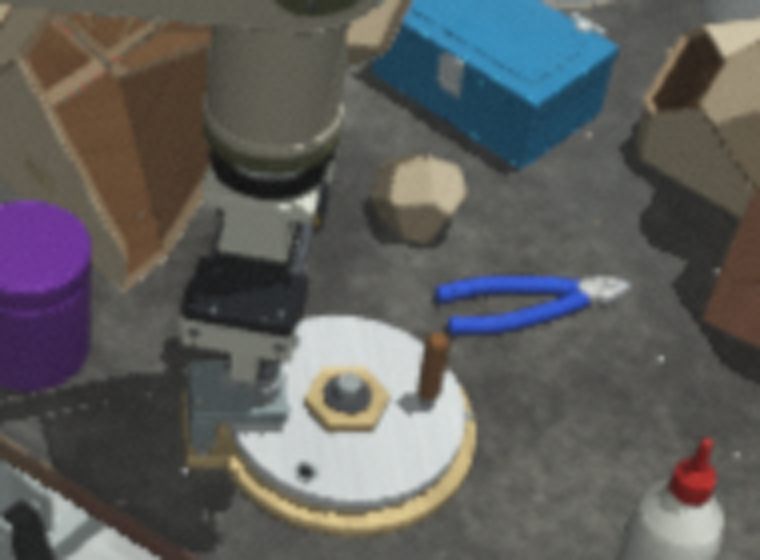

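The knob stayed up in its notch when released (forces went to zero). The gripper hides it in this picture, so I'll rise, move over and check from above.

Emit:
send_rows(plan=[[[0, 0, 40], [0, 0, 0], -1], [[0, 0, 40], [0, 0, 0], -1], [[26, -34, 0], [0, 0, 5], -1], [[26, -34, 0], [0, 0, 5], -1], [[25.5, -34.7, 0], [0, 0, 5], -1]])

```text
t: 7.25
tool_pos: [0.5421, -0.4114, 0.1919]
eef_rot: [0.707, 1.452, -0.707]
wrist_force: [0.2, 0.2, 0.2]
opening: 1.002
```

```bash
python3 - <<'E'
from plant import ctrl
from h import *
s=st(ctrl)
print(local(s['tool_pos'])*1000)
for n in("scene","top"):
    c=ctrl.capture(n)
    if n=="scene":crop(c,280,200,190,140,4,"pics/s3c.png")
    L=local(cloud(c));m=(np.hypot(L[...,0]+.07,L[...,1])<.024)&(L[...,2]>.06)&(L[...,2]<.14)
    P=L[m];Q=P[P[:,2]>.09];print(n,len(P),len(Q),np.percentile(P[:,2],[50,90,98]).round(4))
    if len(Q)>5:
        u,sv,vt=np.linalg.svd((Q-Q.mean(0))[:,:2],full_matrices=False);print(Q.mean(0).round(4),vt[0],np.degrees(np.arctan2(vt[0][1],vt[0][0])),sv)
E
```

```text
t 7.25 p [ 542.1 -411.4  191.9] yaw 38.11 down [ 5.e-04 -3.e-04 -1.e+00] F [0.2 0.2 0.2] T [-0.08  0.05  0.01] open mm 93.2 q [-0.72  0.37  1.29  0.    1.48 -1.39]
[ 59.28353629  -0.95430643 191.91721493]
scene 272 172 [0.0981 0.122  0.1237]
[-0.0701 -0.0063  0.11  ] [ 0.95733439 -0.28898248] -16.797048177104895 [0.16481608 0.04755013]
top 50 13 [0.0865 0.1213 0.1237]
[-0.0814  0.0093  0.1102] [-0.97298352 -0.23087457] -166.65143318322353 [0.03289361 0.00919087]
```

View pics/s3c.png

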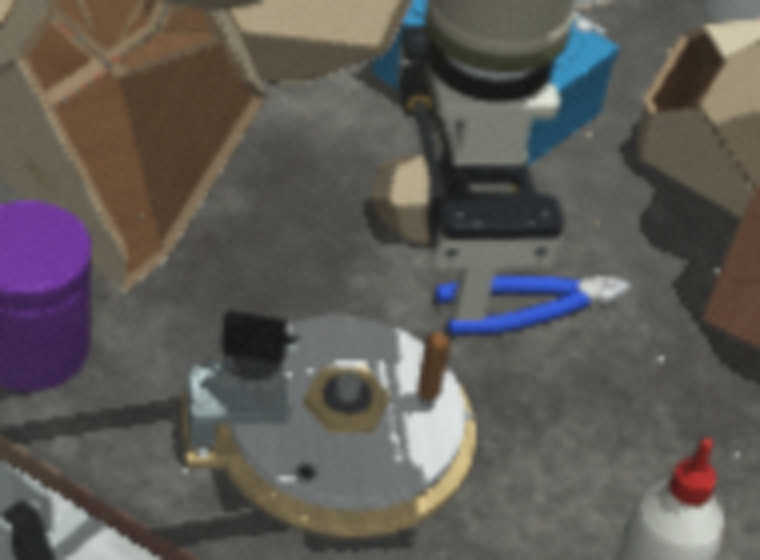

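The knob is turned and standing up: the bar is at (255,338) in the crop, its top at z 0.122 (12 mm above home), at about 163 to 167° in the jig frame. I'll go down onto the post.

Emit:
send_rows(plan=[[[0, 0, -40], [0, 0, 0], -1], [[0, 0, -40], [0, 0, 0], -1], [[0, 0, -30], [0, 0, 0], 0], [[0, 0, 0], [0, 0, 0], 1], [[0, 0, 0], [0, 0, 0], 1]], squeeze=20)

```text
t: 7.98
tool_pos: [0.5418, -0.4107, 0.0834]
eef_rot: [0.709, 1.45, -0.71]
wrist_force: [-0.0, -0.2, 1.0]
opening: 0.722
```

Emit:
send_rows(plan=[[[0, 0, 0], [0, 0, 0], 1], [[0, 0, 0], [0, 0, 0], 1], [[0, 0, 0], [0, 0, 0], 1], [[0, 0, 0], [0, 0, 0], 1], [[0, 0, 0], [0, 0, 0], 1]])

```text
t: 8.6
tool_pos: [0.5412, -0.4104, 0.0816]
eef_rot: [0.709, 1.452, -0.709]
wrist_force: [-0.4, 0.2, 0.7]
opening: 0.19
```

```bash
python3 - <<'E'
from plant import ctrl
from h import *
s=st(ctrl)
print(local(s['tool_pos'])*1000)
E
```

```text
t 8.6 p [ 541.2 -410.4   81.6] yaw 37.93 down [-1.e-04  1.e-04 -1.e+00] F [-0.4  0.2  0.7] T [-0.21  0.19 -0.06] open mm 17.7 q [-0.72  0.45  1.39  0.    1.3  -1.39]
[57.90813066 -1.03459498 81.61647583]
```

Emit:
send_rows(plan=[[[-5.0, -3.5, 0], [0, 0, -6], 1], [[-5.3, -2.9, 0], [0, 0, -6], 1], [[-5.6, -2.4, 0], [0, 0, -6], 1], [[-5.8, -1.8, 0], [0, 0, -6], 1], [[-5.9, -1.1, 0], [0, 0, -6], 1]])

```text
t: 9.22
tool_pos: [0.5137, -0.422, 0.0816]
eef_rot: [1.109, 1.27, -1.109]
wrist_force: [1.0, 0.1, -0.6]
opening: 0.187
```

```bash
python3 - <<'E'
from plant import ctrl
from h import *
s=st(ctrl)
L=local(s['tool_pos'])*1000;L[1]+=1;print(L,np.hypot(*L[:2]),np.degrees(np.arctan2(L[1],L[0])))
E
```

```text
t 9.22 p [ 513.7 -422.    81.6] yaw 7.74 down [ 2.e-04  2.e-04 -1.e+00] F [ 1.   0.1 -0.6] T [ 0.12 -0.11  0.01] open mm 17.4 q [-0.77  0.41  1.44  0.    1.29 -0.9 ]
[ 50.10610034 -28.93334343  81.56480427] 57.85982763067702 -30.00392164683116
```

Emit:
send_rows(plan=[[[-6.1, -0.5, 0], [0, 0, -6], 1], [[-6.1, 0.1, 0], [0, 0, -6], 1], [[-6.0, 0.7, 0], [0, 0, -6], 1], [[-5.9, 1.4, 0], [0, 0, -6], 1], [[-5.7, 2.0, 0], [0, 0, -6], 1]])

```text
t: 9.85
tool_pos: [0.4839, -0.4183, 0.0816]
eef_rot: [1.49, 0.999, -1.489]
wrist_force: [1.3, 1.5, 0.0]
opening: 0.193
```

Emit:
send_rows(plan=[[[0, 0, 0], [0, 0, 0], 1]])

```text
t: 9.98
tool_pos: [0.4837, -0.4182, 0.0816]
eef_rot: [1.487, 1.002, -1.487]
wrist_force: [0.6, 1.3, 0.1]
opening: 0.187
```

```bash
python3 - <<'E'
from plant import ctrl
from h import *
s=st(ctrl)
L=local(s['tool_pos'])*1000;L[1]+=1;print(L,np.hypot(*L[:2]),np.degrees(np.arctan2(L[1],L[0])))
E
```

```text
t 9.97 p [ 483.7 -418.2   81.6] yaw -22.04 down [-1.e-04  3.e-04 -1.e+00] F [0.6 1.3 0.1] T [ 0.    0.01 -0.09] open mm 17.4 q [-0.79  0.35  1.52  0.    1.27 -0.41]
[ 28.65664007 -50.21598995  81.60792479] 57.81737339900029 -60.28799613446027
```

Emit:
send_rows(plan=[[[0, 0, 0], [0, 0, 0], -1], [[0, 0, 0], [0, 0, 0], -1], [[0, 0, 0], [0, 0, 0], -1], [[0, 0, 40], [0, 0, 0], -1], [[0, 0, 60], [0, 0, 0], -1]])

```text
t: 10.6
tool_pos: [0.4825, -0.4171, 0.1798]
eef_rot: [1.487, 1.008, -1.489]
wrist_force: [-0.2, -0.7, 1.0]
opening: 0.67
```

```bash
python3 - <<'E'
from plant import ctrl
from h import *
s=st(ctrl)
for n in("scene","top"):
    c=ctrl.capture(n);np.savez(n+"4.npz",**c)
    if n=="scene":crop(c,280,200,190,140,4,"pics/s4c.png")
    else:crop(c,350,215,150,110,5,"pics/t4c.png")
    for a in (117,):
        pass
    for nm,a,r,z in(('hole_to_pin->',180,.07,.029),('h2 at +120?',120,.07,.029),('h3',60,.07,.029),('post',-60,.058,.098)):
        b=YAW+np.radians(a);p=proj(c,(C[0]+r*np.cos(b),C[1]+r*np.sin(b),z));o=(280,200,4) if n=="scene" else (350,215,5)
        print(n,nm,((p-o[:2]+.5)*o[2]-.5).round(1))
E
```

```text
t 10.6 p [ 482.5 -417.1  179.8] yaw -22.04 down [-0.004  0.004 -1.   ] F [-0.2 -0.7  1. ] T [-0.07  0.01  0.03] open mm 62.3 q [-0.79  0.27  1.44 -0.    1.44 -0.41]
scene hole_to_pin-> [248.4 404.7]
scene h2 at +120? [289.1 340. ]
scene h3 [383.3 338.4]
scene post [406.4 394.3]
top hole_to_pin-> [167.8 319.2]
top h2 at +120? [148.8 212.5]
top h3 [231.6 143.8]
top post [354.2 279.7]
```

View pics/s4c.png

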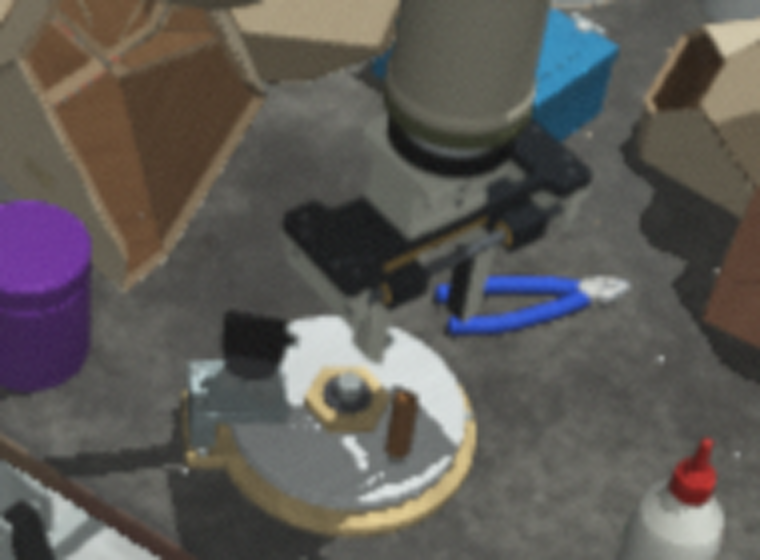

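View pics/t4c.png

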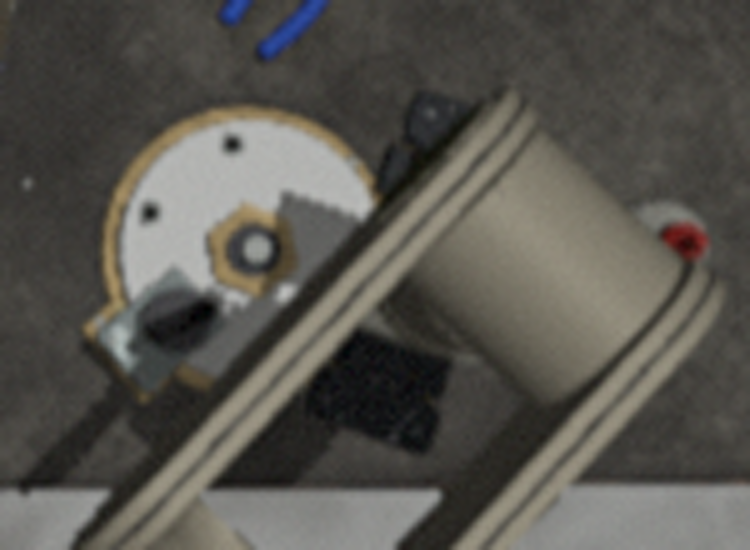

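The plate's holes sit at (231,144) and (149,212) in the top crop. That matches the predictions for −60° of (232,144) and (149,213). The knob is still up, so I'll go back to it.

Emit:
send_rows(plan=[[[-4, 22, 0], [0, 0, 9], -1], [[-4, 22, 0], [0, 0, 9], -1], [[-4, 22, 0], [0, 0, 9], -1], [[-4, 22, 0], [0, 0, 9], -1], [[-5, 20.5, 0], [0, 0, 9], -1]])

```text
t: 11.32
tool_pos: [0.4628, -0.3093, 0.1817]
eef_rot: [0.905, 1.374, -0.905]
wrist_force: [-0.4, 0.2, 0.6]
opening: 0.996
```

Emit:
send_rows(plan=[[[0, 0, 0], [0, 0, 0], -1]])

```text
t: 11.45
tool_pos: [0.4629, -0.3091, 0.1817]
eef_rot: [0.909, 1.372, -0.909]
wrist_force: [0.1, 0.3, -0.2]
opening: 1.003
```

```bash
python3 - <<'E'
from plant import ctrl
from h import *
s=st(ctrl);print(local(s['tool_pos'])*1000)
E
```

```text
t 11.45 p [ 462.9 -309.1  181.7] yaw 23.0 down [ 3.e-04 -2.e-04 -1.e+00] F [ 0.1  0.3 -0.2] T [-0.05  0.   -0.04] open mm 93.3 q [-0.68  0.04  1.68  0.    1.42 -1.08]
[-70.13853361  -0.36205717 181.74687007]
```

Emit:
send_rows(plan=[[[-0.5, 0, -35], [0, 0, 0], -1], [[0, 0, -25], [0, 0, 0], -1], [[0, 0, -11], [0, 0, 0], -1], [[0, 0, 0], [0, 0, 0], 0], [[0, 0, 0], [0, 0, 0], 1]], squeeze=40)

```text
t: 12.08
tool_pos: [0.4631, -0.3107, 0.1119]
eef_rot: [0.91, 1.37, -0.91]
wrist_force: [-1.5, -0.1, 0.0]
opening: 0.836
```

Emit:
send_rows(plan=[[[0, 0, 0], [0, 0, 0], 1], [[0, 0, 0], [0, 0, 0], 1], [[0, 0, 0], [0, 0, 0], 1], [[0, 0, 0], [0, 0, 0], 1], [[0, 0, 0], [0, 0, 0], 1]])

```text
t: 12.7
tool_pos: [0.4623, -0.3099, 0.1106]
eef_rot: [0.91, 1.372, -0.91]
wrist_force: [-0.4, -0.2, 0.3]
opening: 0.298
```

Emit:
send_rows(plan=[[[0, 0, 0], [0, 0, 0], 1], [[0, 0, 0], [0, 0, 0], 1]])

```text
t: 12.95
tool_pos: [0.4622, -0.3099, 0.1106]
eef_rot: [0.909, 1.373, -0.91]
wrist_force: [-1.4, -0.3, 0.7]
opening: 0.131
```

```bash
python3 - <<'E'
from plant import ctrl
from h import *
s=st(ctrl);print(local(s['tool_pos'])*1000)
E
```

```text
t 12.95 p [ 462.2 -309.9  110.6] yaw 22.93 down [-3.e-04 -0.e+00 -1.e+00] F [-1.4 -0.3  0.7] T [-0.1   0.24 -0.04] open mm 12.2 q [-0.68  0.11  1.75 -0.    1.29 -1.08]
[-69.87566687  -1.45170578 110.59637134]
```

Gripped with little side force. I'll lift 9 mm, to 0.021.

Emit:
send_rows(plan=[[[0, 0, 0], [0, 0, 0], 1], [[0, 0, 5], [0, 0, 0], 1], [[0, 0, 4.5], [0, 0, 0], 1], [[0, 0, 0], [0, 0, -9], 1], [[0, 0, 0], [0, 0, -9.5], 1]])

```text
t: 13.58
tool_pos: [0.4621, -0.3097, 0.1197]
eef_rot: [1.156, 1.243, -1.156]
wrist_force: [1.7, -2.4, -9.3]
opening: 0.126
```

```bash
python3 - <<'E'
from plant import ctrl
from h import *
s=st(ctrl);print(local(s['tool_pos'])*1000)
E
```

```text
t 13.57 p [ 462.1 -309.7  119.7] yaw 4.13 down [-6.e-04  4.e-04 -1.e+00] F [ 1.7 -2.4 -9.3] T [-0.58 -0.61  0.03] open mm 11.7 q [-0.68  0.1   1.74 -0.    1.3  -0.75]
[-70.11437933  -1.4401802  119.67724202]
```

Remaining turn: from 4.1° to −52.1°, which is −56.2°.

Emit:
send_rows(plan=[[[0, 0, 0], [0, 0, -9.5], 1], [[0, 0, 0], [0, 0, -9.5], 1], [[0, 0, 0], [0, 0, -9.5], 1], [[0, 0, 0], [0, 0, -9.5], 1], [[0, 0, 0], [0, 0, -9.5], 1]])

```text
t: 14.2
tool_pos: [0.462, -0.3098, 0.1196]
eef_rot: [1.741, 0.751, -1.742]
wrist_force: [2.1, -2.9, -9.7]
opening: 0.128
```

Emit:
send_rows(plan=[[[0, 0, 0], [0, 0, -8.7], 1], [[0, 0, 0], [0, 0, 0], 1]])

```text
t: 14.45
tool_pos: [0.462, -0.3098, 0.1196]
eef_rot: [1.836, 0.638, -1.837]
wrist_force: [1.7, -2.7, -10.1]
opening: 0.125
```

```bash
python3 - <<'E'
from plant import ctrl
from h import *
s=st(ctrl);print(local(s['tool_pos'])*1000)
E
```

```text
t 14.45 p [ 462.  -309.8  119.6] yaw -51.72 down [-7.e-04  4.e-04 -1.e+00] F [  1.7  -2.7 -10.1] T [-0.62 -0.38 -0.04] open mm 11.7 q [-0.68  0.1   1.74 -0.    1.3   0.22]
[-70.11735147  -1.53552233 119.63891278]
```

Now lowering 20 mm.

Emit:
send_rows(plan=[[[0, 0, -5], [0, 0, -0.3], 1], [[0, 0, -5], [0, 0, 0], 1], [[0, 0, -5], [0, 0, 0], 1], [[0, 0, -5], [0, 0, 0], 1], [[0, 0, 0], [0, 0, 0], 1]])

```text
t: 15.08
tool_pos: [0.4622, -0.3098, 0.0998]
eef_rot: [1.84, 0.633, -1.84]
wrist_force: [-1.3, -0.0, -5.4]
opening: 0.126
```

```bash
python3 - <<'E'
from plant import ctrl
from h import *
s=st(ctrl);print(local(s['tool_pos'])*1000)
E
```

```text
t 15.07 p [ 462.2 -309.8   99.8] yaw -52.05 down [-4.e-04  2.e-04 -1.e+00] F [-1.3 -0.  -5.4] T [-0.25  0.31  0.01] open mm 11.7 q [-0.68  0.12  1.75 -0.    1.27  0.23]
[-69.95849963  -1.41234048  99.8453257 ]
```

Emit:
send_rows(plan=[[[0, 0, -1], [0, 0, 0], 1], [[0, 0, 0], [0, 0, 0], 1], [[0, 0, 0], [0, 0, 0], -1], [[0, 0, 0], [0, 0, 0], -1], [[0, 0, 0], [0, 0, 0], -1]])

```text
t: 15.7
tool_pos: [0.4629, -0.3102, 0.0998]
eef_rot: [1.84, 0.631, -1.839]
wrist_force: [-1.5, 0.1, -0.5]
opening: 0.399
```

Emit:
send_rows(plan=[[[0, 0, 0], [0, 0, 0], -1], [[0, 0, 0], [0, 0, 0], -1], [[0, 0, 40], [0, 0, 0], -1], [[0, 0, 50], [0, 0, 0], -1], [[-20, 40, 20], [0, 0, 0], -1]])

```text
t: 16.32
tool_pos: [0.4439, -0.2719, 0.213]
eef_rot: [1.842, 0.625, -1.836]
wrist_force: [0.1, 0.3, -0.4]
opening: 0.937
```

Emit:
send_rows(plan=[[[-20, 50, 20], [0, 0, 0], -1], [[-20, 55, 0], [0, 0, 0], -1], [[-20, 55, 0], [0, 0, 0], -1], [[0, 0, 0], [0, 0, 0], -1]])

```text
t: 16.82
tool_pos: [0.3816, -0.1072, 0.2293]
eef_rot: [1.839, 0.635, -1.836]
wrist_force: [-0.5, -1.0, -0.3]
opening: 0.999
```

```bash
python3 - <<'E'
from plant import ctrl
from h import *
s=st(ctrl)
for n in("scene","top"):
    c=ctrl.capture(n);np.savez(n+"5.npz",**c)
    if n=="scene":crop(c,280,200,190,140,4,"pics/s5c.png")
    else:crop(c,350,215,150,110,5,"pics/t5c.png")
    L=local(cloud(c));m=(np.hypot(L[...,0]+.07,L[...,1])<.026)&(L[...,2]>.06)&(L[...,2]<.14)
    P=L[m];Q=P[P[:,2]>.095];print(n,len(P),len(Q),np.percentile(P[:,2],[50,90,98]).round(4))
    u,sv,vt=np.linalg.svd((Q-Q.mean(0))[:,:2],full_matrices=False);print(Q.mean(0).round(4),np.degrees(np.arctan2(vt[0][1],vt[0][0])),sv)
E
```

```text
t 16.82 p [ 381.6 -107.2  229.3] yaw -51.86 down [ 1.2e-03  2.0e-04 -1.0e+00] F [-0.5 -1.  -0.3] T [-0.06  0.1   0.08] open mm 92.9 q [-0.4  -0.45  2.02  0.    1.57  0.5 ]
scene 210 73 [0.0779 0.1108 0.1123]
[-0.0703 -0.0067  0.108 ] -88.95623492042073 [0.11784949 0.03185507]
top 144 60 [0.0792 0.1121 0.1155]
[-7.010e-02 -1.000e-04  1.086e-01] -90.28027016009975 [0.09742926 0.0285945 ]
```

View pics/s5c.png

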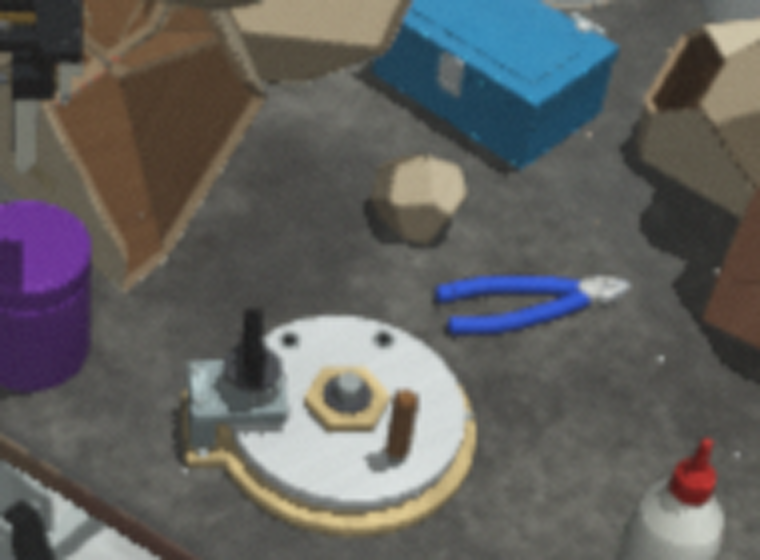

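View pics/t5c.png

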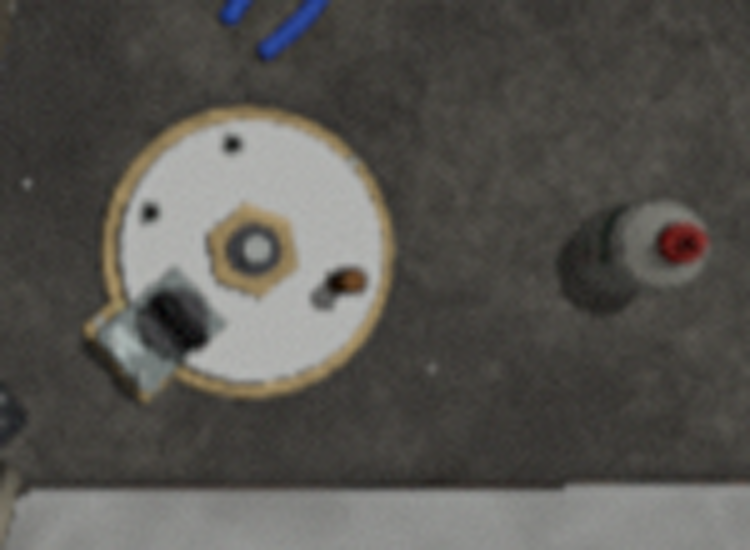

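Both holes and the post are where expected, and the knob looks home. I'll compare knob height and bystander positions with the starting pictures.

```bash
python3 - <<'E'
from h import *
for n in("scene","top"):
  for k in "05":
    c=load(n+k);L=local(cloud(c));m=(np.hypot(L[...,0]+.07,L[...,1])<.026)&(L[...,2]>.06)&(L[...,2]<.14)
    P=L[m];Q=P[P[:,2]>.095];u,sv,vt=np.linalg.svd((Q-Q.mean(0))[:,:2],full_matrices=False)
    d=P[(P[:,2]<.085)&(P[:,2]>.065)]
    print(n,k,np.percentile(P[:,2],[50,90,98]).round(4),Q.mean(0).round(4),np.degrees(np.arctan2(vt[0][1],vt[0][0])).round(1),'disc',np.median(d[:,2]).round(4))
a=load("scene0")["frame"].astype(int);b=load("scene5")["frame"].astype(int)
d=(abs(a-b).max(-1)>60).astype(np.uint8)
n_,l,s,ce=cv2.connectedComponentsWithStats(d)
print([tuple(s[i]) for i in range(1,n_) if s[i,4]>15])
E
```

```text
scene 0 [0.0782 0.1107 0.1127] [-0.0702 -0.0063  0.1081] -88.1 disc 0.0758
scene 5 [0.0779 0.1108 0.1123] [-0.0703 -0.0067  0.108 ] -89.0 disc 0.0755
top 0 [0.0789 0.1094 0.1146] [-0.0701 -0.0005  0.1078] -88.6 disc 0.0751
top 5 [0.0792 0.1121 0.1155] [-7.010e-02 -1.000e-04  1.086e-01] -90.3 disc 0.0754
[(np.int32(8), np.int32(34), np.int32(35), np.int32(24), np.int32(260)), (np.int32(44), np.int32(36), np.int32(4), np.int32(21), np.int32(31)), (np.int32(0), np.int32(55), np.int32(197), np.int32(106), np.int32(5246)), (np.int32(0), np.int32(75), np.int32(31), np.int32(31), np.int32(659)), (np.int32(224), np.int32(82), np.int32(7), np.int32(5), np.int32(24)), (np.int32(241), np.int32(84), np.int32(11), np.int32(15), np.int32(72)), (np.int32(193), np.int32(87), np.int32(18), np.int32(9), np.int32(58)), (np.int32(197), np.int32(88), np.int32(37), np.int32(30), np.int32(533)), (np.int32(32), np.int32(91), np.int32(8), np.int32(6), np.int32(20)), (np.int32(169), np.int32(98), np.int32(22), np.int32(24), np.int32(315)), (np.int32(245), np.int32(103), np.int32(41), np.int32(50), np.int32(12
[... 1805 characters left out ...]
.int32(8), np.int32(7), np.int32(33)), (np.int32(372), np.int32(298), np.int32(12), np.int32(20), np.int32(121)), (np.int32(156), np.int32(310), np.int32(38), np.int32(33), np.int32(399)), (np.int32(354), np.int32(316), np.int32(5), np.int32(5), np.int32(20)), (np.int32(0), np.int32(323), np.int32(23), np.int32(24), np.int32(299)), (np.int32(27), np.int32(334), np.int32(17), np.int32(8), np.int32(70)), (np.int32(95), np.int32(342), np.int32(8), np.int32(12), np.int32(46)), (np.int32(72), np.int32(382), np.int32(24), np.int32(20), np.int32(243)), (np.int32(108), np.int32(385), np.int32(41), np.int32(16), np.int32(212)), (np.int32(97), np.int32(396), np.int32(20), np.int32(13), np.int32(161))]
```

The knob's height and heading match the start, so it is fully home. No change shows around the bottle, cutters or cell_b; the remaining differences at the left of the picture fit the arm and its shadow. Handing in.

```bash
python3 - <<'E'
from plant import ctrl
print(ctrl.close_job())
E
```

```text
the job is handed in; nothing more can be done
None
```

The plate is turned one station clockwise, to −60°, so its post now stands towards the glue bottle on the jig's −y side. It is locked there with the knob back home. I handed the job in at about 17 s.

- **What I did:** I pulled the knob up 21 mm, turned it 75° anticlockwise and let it drop into the upper notch, where the pictures showed it staying up. I then gripped the post and swung the plate round. Last, I pulled the knob up again, turned it back and let it drop home.
- **Plate:** after the swing, both visible index holes matched the predicted −60° positions to within about a pixel. They and the post were in the same place in the last pictures.
- **Knob:** its height and direction match the starting pictures (disc at z 75.5 mm against 75.8 mm), so the pin is fully in. I did not test the lock by pushing on the plate.
- **Forces:** the wrist force readings stayed below about 14 N.
- **Other things on the table:** before-and-after pictures show no change at the bottle, cutters or cell_b. The differences at the left of the picture fit the arm and its shadow. I did not measure the jar, cell_a and sander one by one, but the arm passed well above them.
- **Disagreement:** the camera fit of the jig was about 1 mm off from where the gripper met the parts. I corrected for this before gripping the post and before the second knob grip.

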